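# Empty the tip tray and set the length stop one hole longer

### The arm

A 7-joint arm with a two-finger parallel gripper is mounted at the origin on a cart in front of the work surface, level with it; the furniture and walls round the work are solid. World frame = base frame: x ahead of the robot, y to its left, z up, the work surface at z = 0. Lengths are in m, angles in rad, forces in N, time in s.
With the tool pointing down it reaches from about 0.4 to 0.85 m from the base axis. Payload 10.4 kg.
Tool frame: the origin (TCP) lies at the very end of the fingers, on their centre line; the grasp point (between the pads) lies 19 mm behind it (env.tcp_to_grasp is the distance from the TCP to the grasp point, in m); z points along the fingers, x is the direction in which the jaws open and shut, and the axes are right-handed (so a half turn about z gives the same grasp; the last joint's range is limited). The gripper opens to 87 mm and grips with 3 to 60 N. Pads are 19 mm wide; open, the fingers measure 117 mm over their backs; the gripper's body (75 mm by 190 mm) begins 51 mm behind the grasp point.
Start: joints at [-1.311, 0.332, -0.065, 1.46, 0.022, 1.35, -0.088], TCP at [0.174, 0.6, 0.223] pointing down, gripper open.
Joint ranges: [-2.6, 2.6], [-0.5, 2.12], [-1.47, 1.34], [0.16, 2.42], [-1.27, 4.41], [0.06, 2.06], [-2.6, 2.6]. Speed limits (rad/s): [2.22, 2.22, 2.79, 2.79, 3.14, 3.14, 3.14].

### API

Orientations are given as a rotation vector (axis times angle).
In Python, from station import env gives the robot as it stands.
- The arm moves only by the tool jog_arm, never from a script. Its argument "increments" is one flat list of numbers, 7 for each row, row after row: the shift along the tool's x, y, z in mm, then the turn, a rotation vector about the tool's x, y, z in rad, then the opening in per cent of the stroke, from 0 (shut) to 100 (fully open). In form: [tx, ty, tz, wx, wy, wz, grip, tx, ty, tz, wx, wy, wz, grip, ...]. A call has exactly 5 rows; each row shifts and turns the commanded pose from where the row before left it, along the tool's axes as they then stand; what a row does not reach is not made up. A row lasts 1/10 s, in which the tool goes at most 50 mm and 8.59 degrees, less where a joint would pass 70% of its speed; a pose out of reach is approached as far as the arm can. A call with a gripper value outside its range is refused whole. The fingers move at their own pace and stop on an object; "force" is the grip in N (left out, the last holds). Time passes only in rows, so rows that do not move let the fingers close, or fill a call up. It gives the time, the measured TCP pose, the force and the opening at its end, in the units of the state.
- env.get_state(): the state, without advancing time (a new reading comes with each control period).
- env.camera(name): name is "side" or "top"; returns a dict with "img" (480x640x3 uint8, red, green, blue), "intrinsics" (3x3 intrinsics, pixels), "k1" (the pictures are not rectified: a ray, as slopes to the right and down, at radius r is drawn at 1 + k1 r^2 times it, then the intrinsics apply), "eye" and "orientation" of the camera in the world. Camera axes: x right, y up, looking along -z (the intrinsics and any distortion apply to the point x, -y, -z); pixel columns grow to the right and rows downward; lengths in m; the calibration is good to about 2 mm. A picture is of the moment at which its call begins. There is no depth.
- env.close_job(): hands the job in, once; it reports no verdict.
The state is a dict: "t": time; "joint_positions": joint angles; "joint_vel": joint speeds; "joint_efforts": joint torques, N m; "tcp_pos": TCP position; "orientation": TCP orientation; "ft_force": force on the tool from outside, world axes, zero at the start; "ft_torque": the same for the moment, N m; "finger_gap": finger opening in m.
Only numpy, scipy, OpenCV 4.12 (cv2) and the standard library are available. Lean on these libraries where they do the work, as an engineer would, in place of code of your own. Each camera call takes 0.05 s, during which the arm holds its last target.

### The job

Set the sawing length stop up for the next batch: first tip the hinged tray by its knob so that the three box-section offcuts slide into the bin in front of it, and lower the tray back level. Then lift the stop's spring plunger, slide the stop one hole farther from the tall datum plate at the end of the rail, let the pin drop fully home in that hole, and finish while still gripping the plunger knob, keeping the pin home. Leave the other things on the bench where they are.

Things in the scene. Friction and masses are not known exactly. Their poses are not given: they have to be found in the camera images.
- rail: Length-stop rail, fixed: aluminium bar 340x40 mm with five 12 mm round holes 50 mm apart, top at z 40 mm. Origin on the bench under the bar's centre, x along the bar, away from the tall steel datum plate (62 mm high, spans y -82 to +28) at its -x end. Holes at x = -80, -30, 20, 70, 120 mm. The stop starts in the hole at x = -30; the next hole away from the plate is x = 20.
- plunger_knob (a point): Centre of the plunger's grip: black upright cylinder 22 mm in diameter, 29 mm tall, its middle 88 mm above the bench when the pin is home; its lower end is 3 mm above a brass bush 19 mm wide (saddle top at 53 mm). It sits above the middle of the stop's steel saddle (44 mm along the rail, 62 mm across) and moves with it.
- stop (a joint): Slide of the saddle along the rail's +x (m): 0 at the start hole, 0.05 at the next hole away from the datum plate; range -0.055 to 0.105. About 2 N of friction. It is locked while the pin is in a hole (1.5 mm of play each way).
- plunger (a joint): Lift of the plunger (m): 0 with the pin fully home, 0.010 when the pin is just out of the hole, 0.016 at most. Spring-loaded down: 3 N at 0, about 9 N at 0.012. The 9 mm pin has a rounded end that finds the hole within about 3 mm; over solid bar it rests at 0.010. Pulled up and slid by the same knob.
- tipper: Tip-tray stand, fixed: base plate 280x150 mm. x points from the tray's knob over the tray to the bin, z up; origin on the bench. Tray hinge axis along y at x = 20, z = 82 mm. Two hinge posts at y = +-71 mm, 92 mm tall, stand beside the tray at x = 20. Origin lies under the tray, 20 mm behind the hinge.
- tray (a joint): Tray's hinge (rad): 0 level, grows as the knob end is raised and the tray tips toward the bin; at most 1.3. It falls back by its weight (0.3 kg) if let go. Offcuts slide off by about 0.7 to 0.9 rad. Tray 125x126 mm, walls 22 mm, open at the bin side.
- tray_knob (a point): Middle of the tray's knob: black cylinder 20 mm in diameter, 24 mm long, lying along the hinge axis (tipper y), on an 8 mm wide stem 33 mm behind the tray's rear wall. 152 mm behind and 12 mm above the hinge axis with the tray level (94 mm above the bench). It circles the hinge; fingers closed on its two flat ends let it turn in the grip.
- tray_hinge (a point): Middle of the tray's hinge axis, 82 mm above the bench; turns with the tray.
- bin_floor (a point): Centre of the floor of the open aluminium bin, 155 mm (x) by 150 mm (y), walls 56 mm high and 3 mm thick; axes as tipper's.
- offcut_0: Sawn-off end of dark steel box section, 30 mm long, 40x25 mm, wall 4 mm, 0.08 kg, on the tray; origin under its centre as it starts.
- offcut_1: A second offcut like offcut_0.
- offcut_2: A third offcut like offcut_0, the one nearest the bin.
- c_clamp: Bystander: grey C-clamp, 143x139x21 mm, lying on the bench; leave it.
- flange_0: Bystander: flat steel ring, 69 mm wide, 8 mm thick; leave it.
- magnet_square: Bystander: flat welding magnet plate, 92x92x16 mm, on the bench between the rail and the tray; leave it.
Mind the look-alikes: they are no part of the job. Leave any purple look-alike of the offcut_1 alone. What is shaped like the offcut_0 but pink is not meant.

How it is judged:
On the way, in this order (a step that is already met when the one before it is completed fails the run):
1. the three offcuts lie in the bin (x of offcut_0 in the frame of bin_floor between -0.08 and 0.08 m and y of offcut_0 in the frame of bin_floor between -0.078 and 0.078 m and z of offcut_0 in the frame of bin_floor between -0.01 and 0.07 m and x of offcut_1 in the frame of bin_floor between -0.08 and 0.08 m and y of offcut_1 in the frame of bin_floor between -0.078 and 0.078 m and z of offcut_1 in the frame of bin_floor between -0.01 and 0.07 m and x of offcut_2 in the frame of bin_floor between -0.08 and 0.08 m and y of offcut_2 in the frame of bin_floor between -0.078 and 0.078 m and z of offcut_2 in the frame of bin_floor between -0.01 and 0.07 m), for 0.2 s.
2. with the tray back down level, the plunger is lifted out of the start hole (value of joint tray below 0.06 rad and value of joint plunger above 0.0085 m and value of joint stop between -0.008 and 0.008 m).
3. the stop reaches the next hole with the pin home (value of joint stop between 0.047 and 0.053 m and value of joint plunger below 0.002 m), for 0.2 s.
At the end, for the whole second after the job is handed in: The robot still grips the plunger knob (over 2 N), the pin is home to 2 mm in the next hole away from the datum plate (stop at 50 mm, within 3 mm), all three offcuts are in the bin and the tray is level (within 0.06 rad) (all of step 1 and all of step 3 and contact force between the fingers and plunger above 2 N and value of joint tray below 0.06 rad); the arm keeps its last pose, push and grip.
It fails at once if a bystander is moved more than 25 mm (distance of any of c_clamp, flange_0, magnet_square from where it was at the start of the episode above 0.025 m).
It also fails if it takes over 58 s, if anything falls off the work surface, if the arm or the gripper's body presses on something with over 40 N, if the wrist force passes 120 N, or if a joint passes its speed limit or range.

## Working session

There is one attempt and no reset: what is moved stays moved. The work goes in short steps, Python scripts to look and compute and a tool call to move; the robot and the scene stay as the last step left them, time stands still between calls to the robot, and variables do not carry over. Pictures are saved under pics/ and viewed, and the job is handed in when it is done.

Besides the shell and the picture viewer there is one more tool, called after "Request:" as name(argument=value, ...), one argument or row to a line, values as JSON. jog_arm: Moves the arm, as the interface text tells. Its arguments: {"type":"object","properties":{"increments":{"type":"array"},"force":{"type":"number"}},"required":["increments"]}

```bash
ls; mkdir -p pics; python3 - <<'E'
from station import env
import cv2
print(env.get_state(), env.tcp_to_grasp)
for n in ("side","top"):
    c=env.camera(n); cv2.imwrite(f"pics/{n}0.png",c["img"][:,:,::-1]); print(n,c["intrinsics"],c["k1"],c["eye"],c["orientation"])
E
```

```text
pics
{'t': 0.0, 'joint_positions': array([-1.31061417,  0.3328737 , -0.06470641,  1.46092898,  0.02155093,
        1.34991193, -0.08850663]), 'joint_vel': array([-0.00084155, -0.00042701,  0.00032317,  0.00142477,  0.00061248,
       -0.00074106,  0.00085108]), 'joint_efforts': array([ 1.87608362e-03, -6.23253751e+01,  2.61194736e-02, -3.89891875e+01,
       -6.11371058e-02,  4.00636217e-02,  1.18892222e-04]), 'tcp_pos': array([0.17427032, 0.59980761, 0.2217587 ]), 'orientation': array([ 2.51161399e+00,  1.88571532e+00, -1.77914753e-03]), 'ft_force': array([0.4351722 , 0.32774812, 0.01874728]), 'ft_torque': array([ 0.00108367,  0.00737213, -0.00447387]), 'finger_gap': 0.08682925043390055} 0.0187
side [[486.08543052   0.         320.46437503]
 [  0.         486.08543052 241.45548149]
 [  0.           0.           1.        ]] 0.0012175276565489358 [ 0.46739065 -0.89733633  0.58457151] [ 1.09432568 -0.04008943 -0.08316578]
top [[580.42856898   0.         319.70848062]
 [  0.         580.42856898 236.65200455]
 [  0.           0.           1.        ]] -0.14799103949603412 [0.44106508 0.08200279 1.53430246] [ 0.07695072 -0.08490733 -1.58209392]
```

View pics/side0.png

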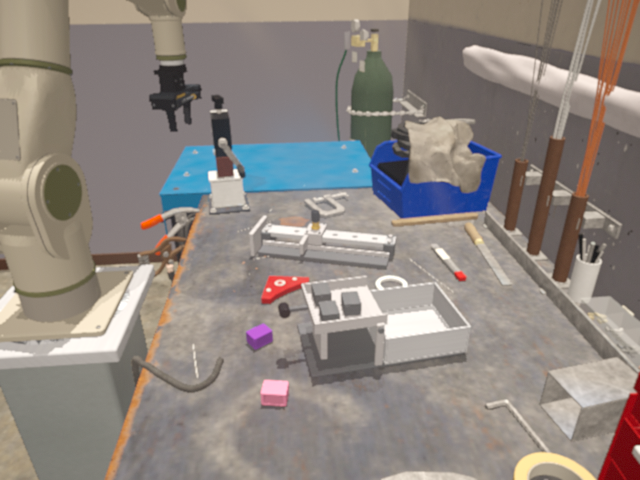

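View pics/top0.png

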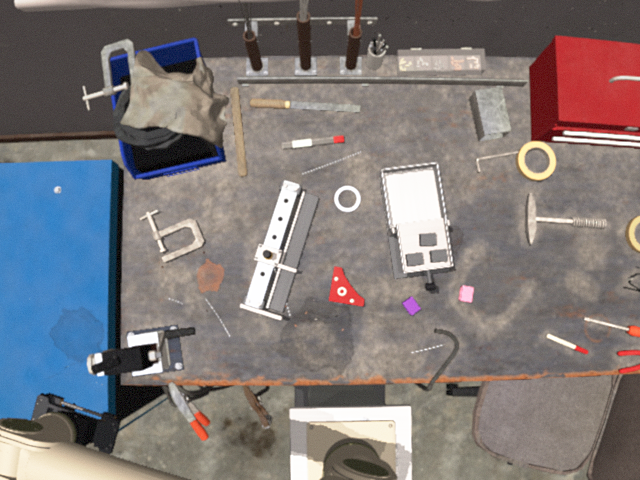

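The pictures show the rail at top-camera (280,250) with its datum plate at the near end (262,312). The plunger knob is at (268,255), the tray with three dark offcuts at (427,248), its knob at (432,287), and the bin at (412,190). The purple (411,306) and pink (467,294) blocks lie on the bench and are the look-alikes. I'll enlarge and measure.

```bash
cat > h.py <<'E'
import numpy as np, cv2
from scipy.spatial.transform import Rotation as R
from station import env
def ray(c,u,v):
    K=c["intrinsics"]; a=(u-K[0,2])/K[0,0]; b=(v-K[1,2])/K[1,1]
    x,y=a,b
    for _ in range(20):
        f=1+c["k1"]*(x*x+y*y); x,y=a/f,b/f
    return np.array(c["eye"]), R.from_rotvec(c["orientation"]).apply([x,-y,-1])
def onz(c,u,v,z):
    e,d=ray(c,u,v); return e+d*(z-e[2])/d[2]
def proj(c,p):
    q=R.from_rotvec(c["orientation"]).inv().apply(np.array(p)-c["eye"]); x,y=q[0]/-q[2],-q[1]/-q[2]
    f=1+c["k1"]*(x*x+y*y);K=c["intrinsics"]; return np.array([K[0,0]*x*f+K[0,2],K[1,1]*y*f+K[1,2]])
def tri(c1,p1,c2,p2):
    e1,d1=ray(c1,*p1);e2,d2=ray(c2,*p2)
    A=np.stack([d1,-d2],1);s=np.linalg.lstsq(A,e2-e1,rcond=None)[0]
    a,b=e1+s[0]*d1,e2+s[1]*d2; return (a+b)/2,np.linalg.norm(a-b)
def crop(c,name,x0,y0,w,h,k):
    cv2.imwrite("pics/"+name,cv2.resize(c["img"][y0:y0+h,x0:x0+w,::-1],None,fx=k,fy=k,interpolation=cv2.INTER_CUBIC))
E
python3 - <<'E'
from h import *
t=env.camera("top");s=env.camera("side")
crop(t,"t_tray.png",370,155,100,150,4)
crop(t,"t_rail.png",235,170,100,155,3.8)
crop(s,"s_tray.png",265,265,210,120,3.8)
crop(s,"s_rail.png",240,195,165,80,4.8)
E
```

```text
(no output)
```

View pics/t_tray.png

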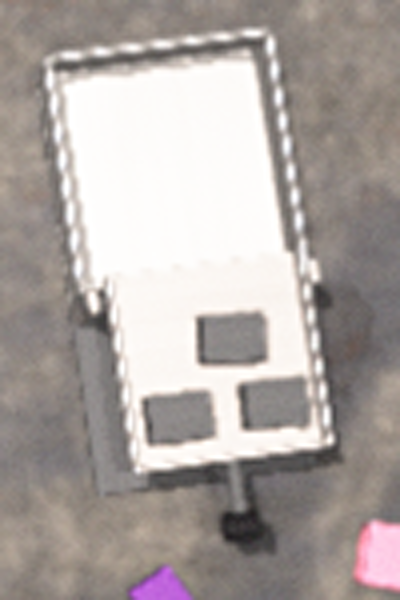

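View pics/t_rail.png

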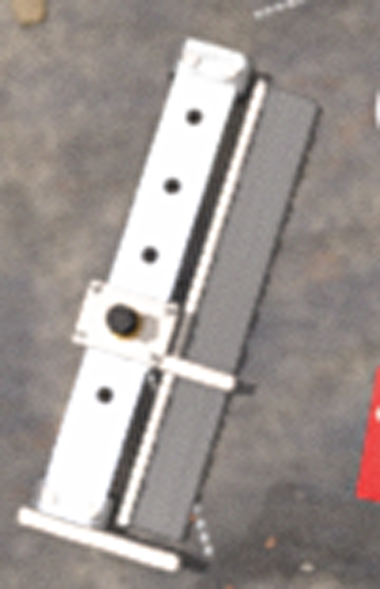

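View pics/s_tray.png

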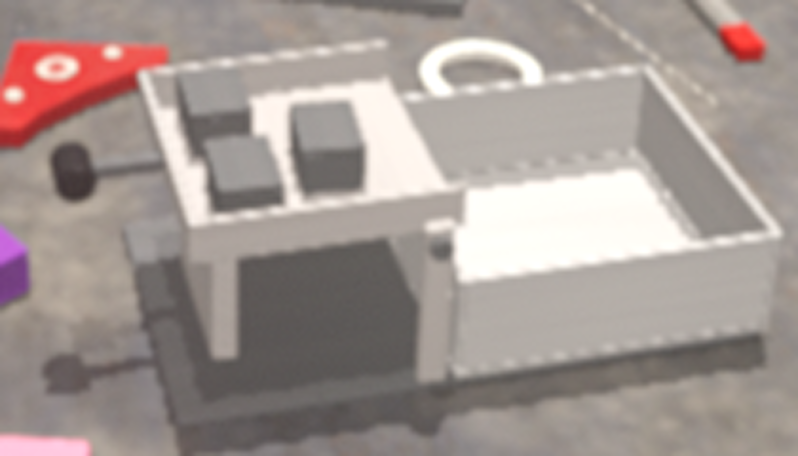

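View pics/s_rail.png

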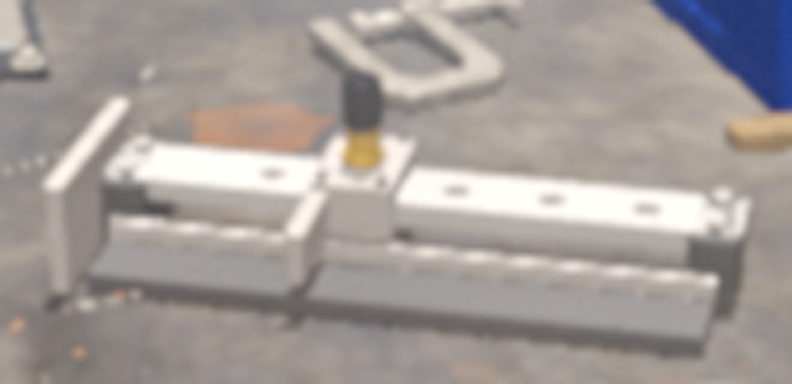

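The tray crop shows the three dark offcuts and the black knob at about top (430,286). The rail crop shows the saddle with its black knob at about top (267,254). Three holes are visible beyond it and one nearer the plate.

```bash
python3 - <<'E'
from h import *
t=env.camera("top");s=env.camera("side")
def dark(c,x0,y0,x1,y1,th):
    g=c["img"][y0:y1,x0:x1].max(2); m=(g<th).astype(np.uint8)
    n,l,st,ce=cv2.connectedComponentsWithStats(m); 
    return [(np.round(ce[i]+[x0,y0],1),st[i][:5]+[x0,y0,0,0,0]) for i in range(1,n) if st[i][4]>4]
for a in [(t,418,275,442,300,60),(s,272,298,296,320,60),(t,255,245,280,265,70),(s,305,205,325,226,80)]: print(dark(*a))
# rail holes in top, plane z=40
for a in [(194,117),(172,186),(149,255),(105,395)]:
    u,v=235+a[0]/3.8,170+a[1]/3.8
    x,y=int(u),int(v); g=255-t["img"][y-5:y+7,x-5:x+7].min(2).astype(float); g=np.clip(g-90,0,None)
    yy,xx=np.mgrid[y-5:y+7,x-5:x+7]; p=((xx*g).sum()/g.sum(),(yy*g).sum()/g.sum())
    print("hole",p,onz(t,*p,0.04)[:2])
k=tri(t,(430,286),s,(284,309.7)); print("tknob",k)
for n,u,v,z in [("bin far L",48,62,.056),("bin far R",272,34,.056),("tray nearL",137,468,.104),("tray nearR",333,443,.104)]:
    print(n,onz(t,370+u/4,155+v/4,z)[:2])
print("pk top-of-grip",onz(t,235+122/3.8,170+318/3.8,.1025))
E
```

```text
[(array([430.6, 286.5]), array([426, 282,  10,   9,  66]))]
[]
[(array([269., 255.]), array([267, 252,   4,   6,  13]))]
[]
hole (np.float64(285.6411764705882), np.float64(200.33058823529413)) [0.69158903 0.16100244]
hole (np.float64(279.8279069767442), np.float64(218.51162790697674)) [0.64395718 0.17641402]
hole (np.float64(273.9697674418605), np.float64(236.70581395348836)) [0.59662899 0.19187146]
hole (np.float64(262.16685456595263), np.float64(273.5310033821871)) [0.50166588 0.22286351]
tknob (array([ 0.46174783, -0.19942042,  0.09382241]), np.float64(0.0018500307772095909))
bin far L [ 0.76460136 -0.0907977 ]
bin far R [ 0.78235187 -0.23884496]
tray nearL [ 0.49818064 -0.13407625]
tray nearR [ 0.51171919 -0.25744761]
pk top-of-grip [0.54809529 0.2045147  0.1025    ]
```

```bash
python3 - <<'E'
from h import *
t=env.camera("top");s=env.camera("side")
print(onz(s,230,208,0),onz(t,160,355,0.0), tri(t,(95,362),s,(217,100)), tri(t,(190,331),s,(238,170)))
crop(s,"s_tall.png",140,0,160,225,2.6)
crop(t,"t_tall.png",20,280,240,160,3.2)
for u,v in [(315,270),(97,300)]: print("post",onz(t,370+u/4,155+v/4,.092)[:2])
print(onz(t,430.6,286.5,.094))
E
```

```text
[0.30705251 0.48205764 0.        ] [0.2899208 0.4998977 0.       ] (array([0.29823317, 0.55928368, 0.30631626]), np.float64(0.01149078868181371)) (array([0.35610792, 0.38521255, 0.15207762]), np.float64(0.011683812721328509))
post [ 0.62173814 -0.25267024]
post [ 0.60432975 -0.11348133]
[ 0.46139953 -0.20084919  0.094     ]
```

View pics/s_tall.png

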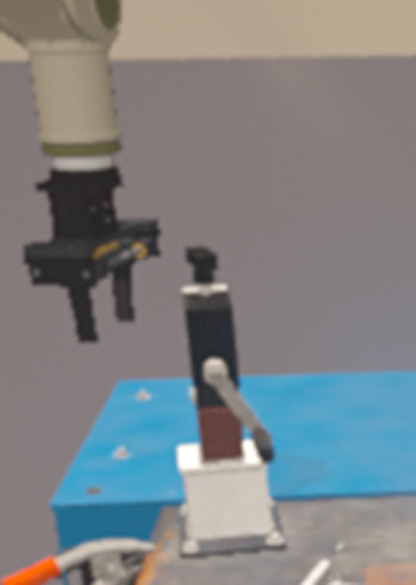

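View pics/t_tall.png

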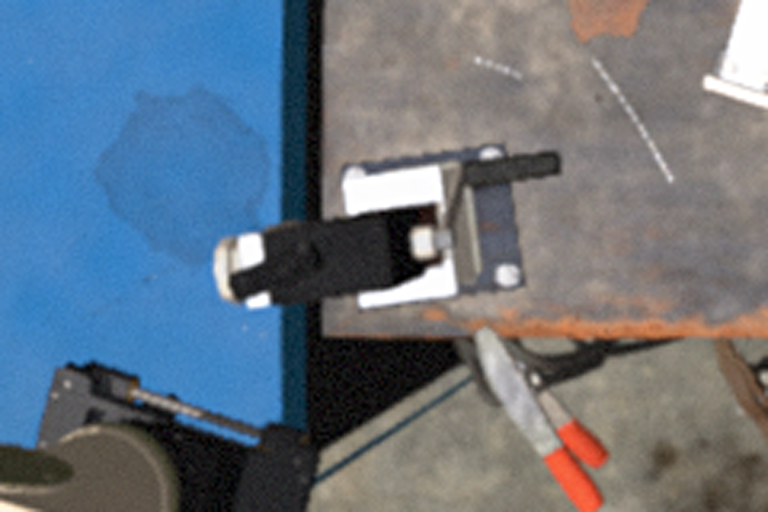

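An arbor-press tower, about 0.31 m tall at roughly (0.30,0.52), stands beside the gripper. I'll go up first and pass over it.

Request:
jog_arm(
  increments=[0, 0, -20, 0, 0, 0, 100, 0, 0, -40, 0, 0, 0, 100, 0, 0, -45, 0, 0, 0, 100, 0, 0, -45, 0, 0, 0, 100, 0, 0, -40, 0, 0, 0, 100],
  force=20,
)

```text
t: 0.9
tcp_pos: [0.1744, 0.5999, 0.4152]
orientation: [-2.512, -1.886, -0.002]
ft_force: [-0.9, 0.1, 0.5]
finger_gap: 0.0869
```

Request:
jog_arm(
  increments=[-13, 18, 0, 0, 0, 0, 100, -26, 36, 0, 0, 0, 0, 100, -26, 36, 0, 0, 0, 0, 100, -26, 36, 0, 0, 0, 0, 100, -26, 36, 0, 0, 0, 0, 100],
)

```text
t: 1.4
tcp_pos: [0.2982, 0.441, 0.4127]
orientation: [-2.512, -1.886, -0.001]
ft_force: [-0.2, 2.0, 0.7]
finger_gap: 0.0871
```

Request:
jog_arm(
  increments=[-26, 36, 0, 0, 0, 0, 100, -26, 36, 0, 0, 0, 0, 100, -26, 36, 0, 0, 0, 0, 100, -26, 36, 0, 0, 0, 0, 100, -26, 36, 0, 0, 0, 0, 100],
)

```text
t: 1.9
tcp_pos: [0.4347, 0.2659, 0.4128]
orientation: [-2.512, -1.886, -0.001]
ft_force: [1.2, 0.8, 0.4]
finger_gap: 0.087
```

Request:
jog_arm(
  increments=[-40, 14, 10, 0, 0, 0, 100, -42, 15, 14, 0, 0, 0, 100, -42, 15, 14, 0, 0, 0, 100, -42, 15, 14, 0, 0, 0, 100, -42, 15, 14, 0, 0, 0, 100],
)

```text
t: 2.4
tcp_pos: [0.4466, 0.0453, 0.3462]
orientation: [-2.512, -1.886, -0.001]
ft_force: [1.1, 0.3, 0.4]
finger_gap: 0.0872
```

Request:
jog_arm(
  increments=[-42, 15, 14, 0, 0, 0, 100, -42, 15, 14, 0, 0, 0, 100, -42, 15, 14, 0, 0, 0, 100, -42, 15, 14, 0, 0, 0, 100, -42, 15, 14, 0, 0, 0, 100],
)

```text
t: 2.9
tcp_pos: [0.46, -0.1772, 0.2764]
orientation: [2.512, 1.886, 0.002]
ft_force: [1.4, 0.4, -0.9]
finger_gap: 0.0872
```

Request:
jog_arm(
  increments=[0, 0, 10, 0, 0, -0.1, 100, 0, 0, 10, 0, 0, -0.1, 100, 0, 0, 0, 0, 0, -0.1, 100, 0, 0, 0, 0, 0, -0.1, 100, 0, 0, 0, 0, 0, 0, 100],
)

```text
t: 3.4
tcp_pos: [0.4603, -0.1754, 0.2566]
orientation: [-2.086, -2.349, -0.0]
ft_force: [-0.2, -0.6, 0.8]
finger_gap: 0.0869
```

Request:
jog_arm(
  increments=[-25, -2, 10, 0, 0, 0, 100, 0, 0, 35, 0, 0, 0, 100, 0, 0, 35, 0, 0, 0, 100, 0, 0, 30, 0, 0, 0, 100, 0, 0, 10, 0, 0, 0, 100],
)

```text
t: 3.9
tcp_pos: [0.4598, -0.1999, 0.1341]
orientation: [-2.089, -2.343, 0.003]
ft_force: [-0.4, 0.7, 0.2]
finger_gap: 0.0873
```

```bash
python3 - <<'E'
from h import *
t=env.camera("top");s=env.camera("side"); print(env.get_state()["tcp_pos"])
crop(t,"t1.png",370,200,120,120,4); crop(s,"s1.png",220,220,200,150,4)
E
```

```text
[ 0.46068596 -0.20036339  0.13594827]
```

View pics/s1.png

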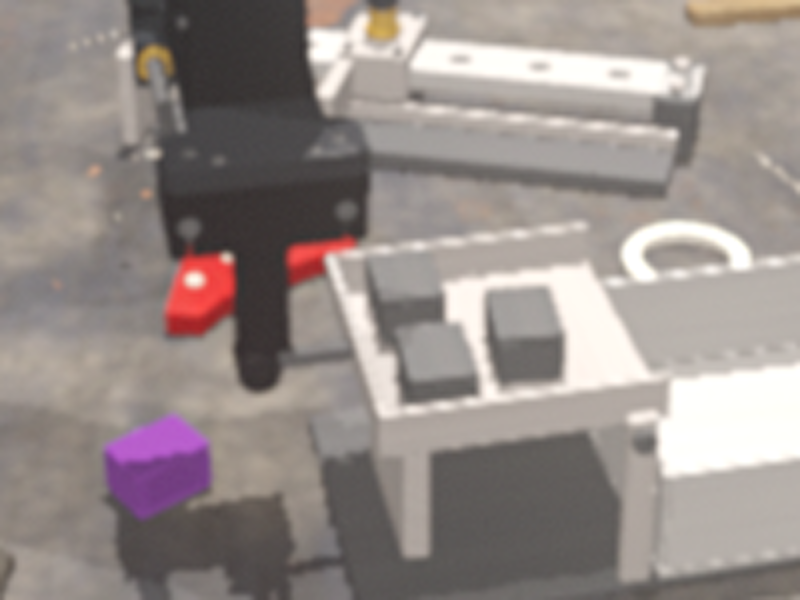

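View pics/t1.png

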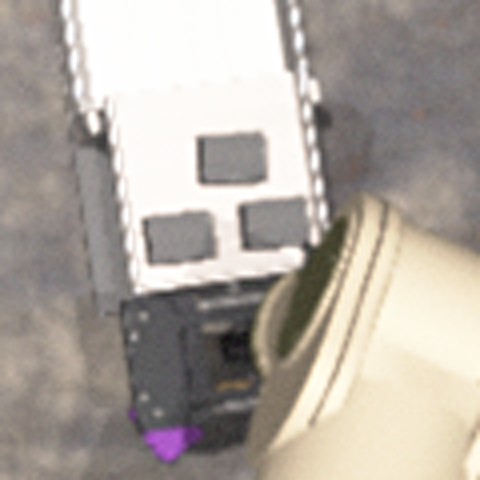

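The near finger stands in line with the black knob, and the stem runs to the tray. I'll go down and close.

Request:
jog_arm(
  increments=[0, 1, 15, 0, 0, 0, 100, 0, 0, 25, 0, 0, 0, 100, 0, 0, 18, 0, 0, 0, 100, 0, 0, 2, 0, 0, 0, 100, 0, 0, 0, 0, 0, 0, 100],
)

```text
t: 4.5
tcp_pos: [0.463, -0.2006, 0.0778]
orientation: [2.088, 2.346, 0.001]
ft_force: [-0.5, 0.0, 1.3]
finger_gap: 0.0871
```

Request:
jog_arm(
  increments=[0, 0, 0, 0, 0, 0, 0, 0, 0, 0, 0, 0, 0, 0, 0, 0, 0, 0, 0, 0, 0, 0, 0, 0, 0, 0, 0, 0, 0, 0, 0, 0, 0, 0, 0],
)

```text
t: 5.0
tcp_pos: [0.4623, -0.2003, 0.0767]
orientation: [2.088, 2.348, 0.0]
ft_force: [0.8, -0.2, -0.5]
finger_gap: 0.0553
```

Request:
jog_arm(
  increments=[0, 0, 1, 0, 0, 0, 0, 0, 0, 0, 0, 0, 0, 0, 0, 0, 0, 0, 0, 0, 0, 0, 0, 0, 0, 0, 0, 0, 0, 0, 0, 0, 0, 0, 0],
)

```text
t: 5.5
tcp_pos: [0.462, -0.1987, 0.0754]
orientation: [-2.085, -2.347, -0.002]
ft_force: [-2.5, 6.7, 3.7]
finger_gap: 0.024
```

Request:
jog_arm(
  increments=[0, 0, 0, 0, 0, 0, 0, 0, 0, 0, 0, 0, 0, 0, 0, 0, 0, 0, 0, 0, 0, 0, 0, 0, 0, 0, 0, 0, 0, 0, 0, 0, 0, 0, 0],
)

```text
t: 6.0
tcp_pos: [0.462, -0.1987, 0.0754]
orientation: [-2.085, -2.347, -0.002]
ft_force: [-2.0, 6.2, 4.0]
finger_gap: 0.0236
```

Gripped at 24 mm, which matches the knob's length. I'll raise it along the arc.

Request:
jog_arm(
  increments=[1.5, 2, -15.1, 0, 0, 0, 0, 0, 3.5, -14.9, 0, 0, 0, 0, 0, 4.9, -14.4, 0, 0, 0, 0, 0, 6.4, -13.8, 0, 0, 0, 0, 0, 7.6, -13.2, 0, 0, 0, 0],
)

```text
t: 6.5
tcp_pos: [0.4853, -0.1958, 0.1468]
orientation: [-2.086, -2.346, 0.002]
ft_force: [1.0, -0.5, -4.4]
finger_gap: 0.0237
```

```bash
python3 - <<'E'
from h import *
s=env.camera("side"); print(env.get_state()["tcp_pos"],env.get_state()["ft_force"])
crop(s,"s2.png",220,220,200,150,4)
E
```

```text
[ 0.4867624  -0.19563324  0.14874418] [-10.29116601   3.78557879   6.14803118]
```

View pics/s2.png

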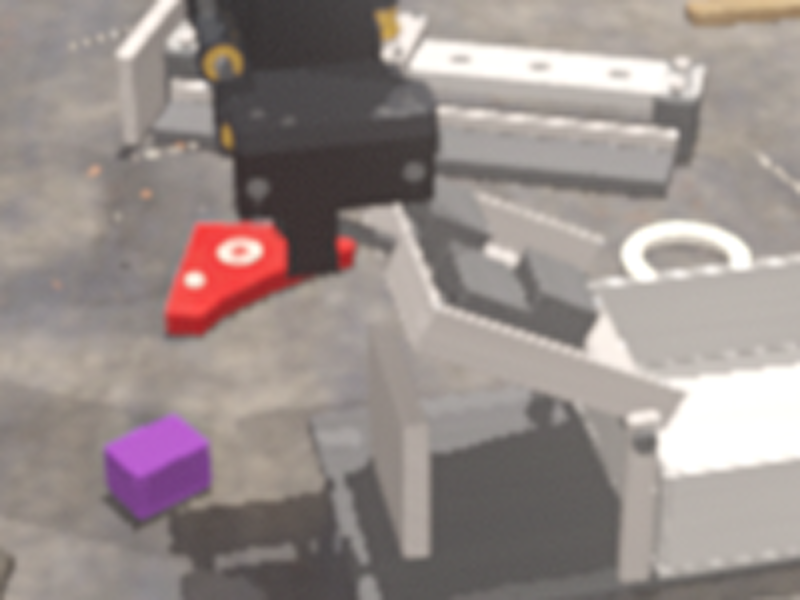

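The tray is tipping, at about 0.5 rad, and the offcuts are still on it. Continuing up the arc.

Request:
jog_arm(
  increments=[0, 8, -12.3, 0, 0, 0, 0, 0, 10.2, -11.4, 0, 0, 0, 0, 0, 11.2, -10.3, 0, 0, 0, 0, 0, 12.2, -9.1, 0, 0, 0, 0, 0, 0, 0, 0, 0, 0, 0],
)

```text
t: 7.05
tcp_pos: [0.5283, -0.1906, 0.1908]
orientation: [-2.086, -2.349, -0.0]
ft_force: [-6.2, 3.3, 5.8]
finger_gap: 0.0234
```

```bash
python3 - <<'E'
from h import *
s=env.camera("side"); print(env.get_state()["tcp_pos"],env.get_state()["ft_force"])
crop(s,"s3.png",260,200,220,165,3.6)
E
```

```text
[ 0.52763331 -0.19067316  0.19026388] [-5.50810738  3.8636673   6.55800051]
```

View pics/s3.png

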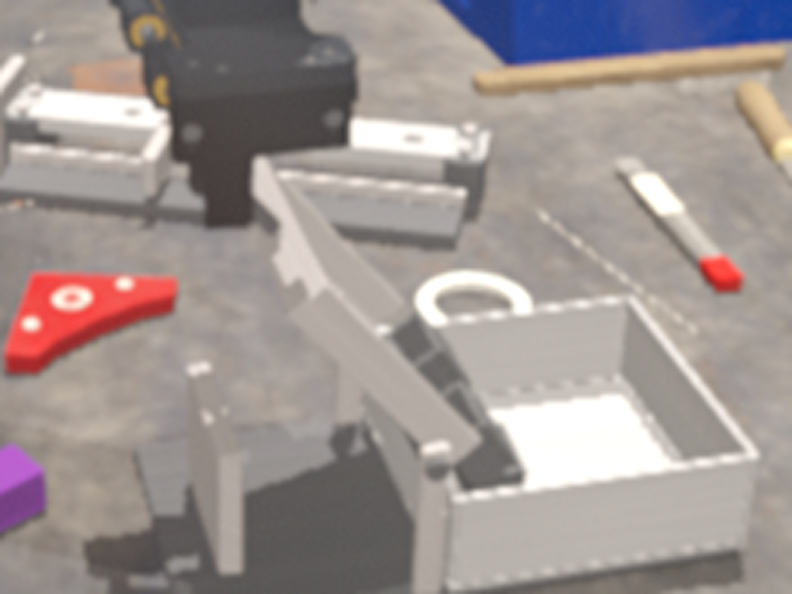

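Offcuts are sliding at 0.9 rad. I'll tip a little further and wait.

Request:
jog_arm(
  increments=[0, 13, -7.9, 0, 0, 0, 0, 0, 0, 0, 0, 0, 0, 0, 0, 0, 0, 0, 0, 0, 0, 0, 0, 0, 0, 0, 0, 0, 0, 0, 0, 0, 0, 0, 0],
)

```text
t: 7.6
tcp_pos: [0.5402, -0.1891, 0.1979]
orientation: [-2.086, -2.347, -0.001]
ft_force: [-3.7, 2.6, 5.1]
finger_gap: 0.0239
```

```bash
python3 - <<'E'
from h import *
s=env.camera("side");t=env.camera("top"); print(env.get_state()["tcp_pos"],env.get_state()["ft_force"])
crop(s,"s4.png",260,200,220,165,3.6)
crop(t,"t4.png",360,145,120,150,3.8)
E
```

```text
[ 0.54022252 -0.18915793  0.19789664] [-3.73773142  2.83454776  4.81474187]
```

View pics/s4.png

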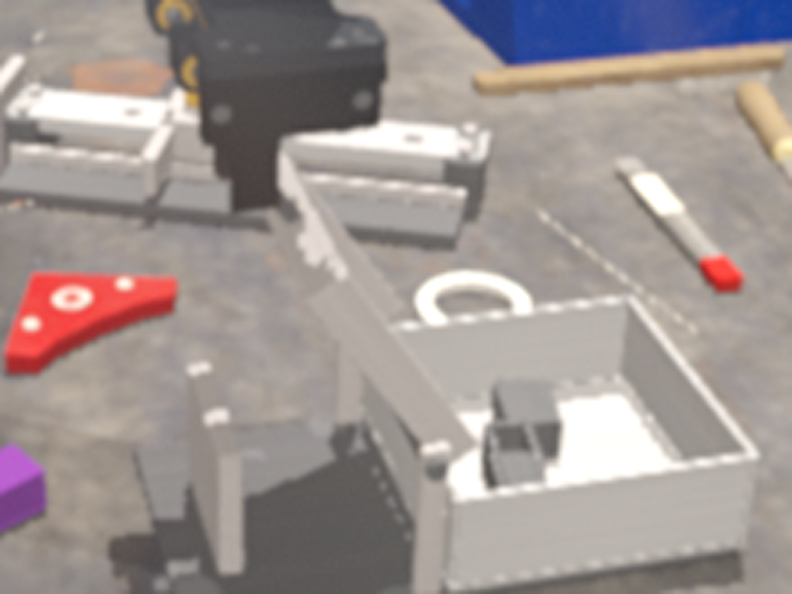

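View pics/t4.png

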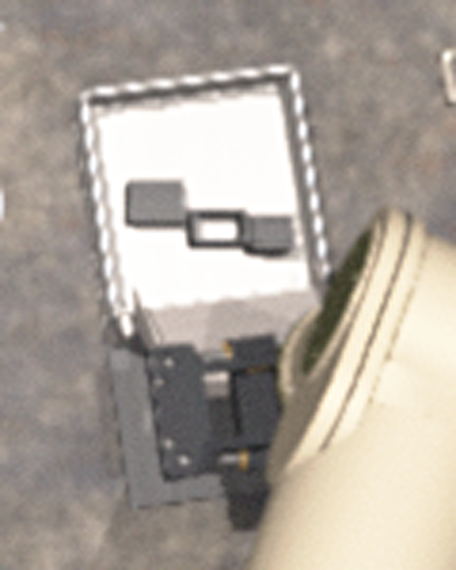

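All three offcuts are in the bin, at top-crop (155,203), (216,228) and (268,233). Lowering the tray along the same arc.

Request:
jog_arm(
  increments=[0, -13, 7.9, 0, 0, 0, 0, 0, -12.2, 9.1, 0, 0, 0, 0, 0, -11.2, 10.3, 0, 0, 0, 0, 0, -10.2, 11.4, 0, 0, 0, 0, 0, -8, 12.3, 0, 0, 0, 0],
)

```text
t: 8.2
tcp_pos: [0.4859, -0.1957, 0.1463]
orientation: [2.087, 2.348, 0.002]
ft_force: [0.2, 0.1, -0.4]
finger_gap: 0.0238
```

Request:
jog_arm(
  increments=[0, -7.6, 13.2, 0, 0, 0, 0, 0, -6.4, 13.8, 0, 0, 0, 0, 0, -4.9, 14.4, 0, 0, 0, 0, 0, -3.5, 14.9, 0, 0, 0, 0, 0, -1, 7.5, 0, 0, 0, 0],
)

```text
t: 8.7
tcp_pos: [0.463, -0.1985, 0.0822]
orientation: [2.087, 2.348, 0.001]
ft_force: [1.4, 1.3, 0.5]
finger_gap: 0.0242
```

Request:
jog_arm(
  increments=[0, -1, 5, 0, 0, 0, 0, 0, 0, 2, 0, 0, 0, 0, 0, 0, 0, 0, 0, 0, 0, 0, 0, 0, 0, 0, 0, 0, 0, 0, 0, 0, 0, 0, 0],
)

```text
t: 9.2
tcp_pos: [0.4624, -0.1986, 0.0765]
orientation: [2.087, 2.348, 0.001]
ft_force: [0.7, 4.2, 3.9]
finger_gap: 0.0234
```

Level to about 1 mm. Opening, then raising straight up.

Request:
jog_arm(
  increments=[0, 0, 1, 0, 0, 0, 100, 0, 0, 0, 0, 0, 0, 100, 0, 0, 0, 0, 0, 0, 100, 0, 0, 0, 0, 0, 0, 100, 0, 0, 0, 0, 0, 0, 100],
)

```text
t: 9.7
tcp_pos: [0.4619, -0.199, 0.075]
orientation: [-2.088, -2.347, 0.0]
ft_force: [-0.2, 0.3, 0.3]
finger_gap: 0.0558
```

Request:
jog_arm(
  increments=[0, 0, 0, 0, 0, 0, 100, 0, 0, -15, 0, 0, 0, 100, 0, 0, -35, 0, 0, 0, 100, 0, 0, -40, 0, 0, 0, 100, 0, 0, -40, 0, 0, 0, 100],
)

```text
t: 10.2
tcp_pos: [0.4616, -0.199, 0.2065]
orientation: [-2.088, -2.347, 0.001]
ft_force: [0.4, 0.3, -0.0]
finger_gap: 0.086
```

Request:
jog_arm(
  increments=[20, 0, -10, 0, 0, 0, 100, 40, 0, 0, 0, 0, 0, 100, 40, 5, 0, 0, 0, 0, 100, 40, 5, 0, 0, 0, 0, 100, 20, 0, 0, 0, 0, 0, 100],
)

```text
t: 10.7
tcp_pos: [0.4532, -0.0353, 0.2152]
orientation: [-2.083, -2.351, -0.001]
ft_force: [0.3, 0.4, 0.0]
finger_gap: 0.087
```

```bash
python3 - <<'E'
from h import *
s=env.camera("side");t=env.camera("top"); print(env.get_state()["tcp_pos"])
cv2.imwrite("pics/s5.png",s["img"][:,:,::-1])
crop(t,"t5.png",230,150,250,180,3.2)
E
```

```text
[ 0.45307926 -0.03583442  0.21506072]
```

View pics/s5.png

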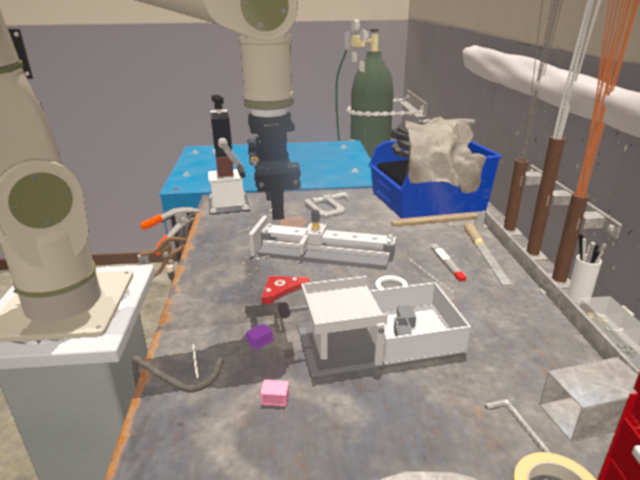

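View pics/t5.png

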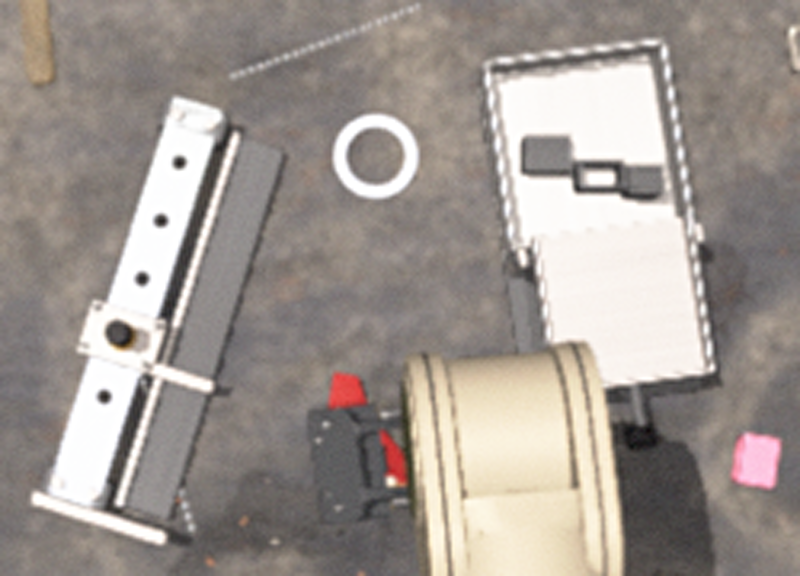

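The tray is empty and level, and all three offcuts are in the bin. Measuring the plunger knob now.

```bash
python3 - <<'E'
from h import *
s=env.camera("side");t=env.camera("top")
g=t["img"][244:264,256:280]; m=(g.max(2)<75).astype(np.uint8);n,l,st,ce=cv2.connectedComponentsWithStats(m);print([(st[i],ce[i]+[256,244]) for i in range(1,n)])
g=s["img"][205:225,305:328]; m=(g.max(2)<95).astype(np.uint8);n,l,st,ce=cv2.connectedComponentsWithStats(m);print([(st[i]+[305,205,0,0,0],ce[i]+[305,205]) for i in range(1,n) if st[i][4]>5])
print(tri(t,(267.5,254.1),s,(315.6,216.3)),onz(t,267.5,254.1,.1),onz(t,267.5,254.1,.088))
for p in [(.5491,.2074,.088),(.5485,.206,.088)]: print(proj(t,p),proj(s,p))
E
```

```text
[(array([11,  8,  4,  6, 16], dtype=int32), array([268.75 , 254.875]))]
[(array([313, 214,   6,   7,  27]), array([314.77777778, 217.66666667]))]
(array([0.54788894, 0.20501226, 0.08533951]), np.float64(0.0008651566367846655)) [0.54723713 0.20375286 0.1       ] [0.54812541 0.20477147 0.088     ]
[266.44888187 253.72363747] [316.16777494 214.89669144]
[267.00883824 253.95637365] [315.97230922 215.13623127]
```

Request:
jog_arm(
  increments=[30, 15, 0, 0, 0, 0, 100, 42, 23, 0, 0, 0, 0, 100, 42, 23, 0, 0, 0, 0, 100, 42, 23, 0, 0, 0, 0, 100, 42, 23, 0, 0, 0, 0, 100],
)

```text
t: 11.4
tcp_pos: [0.5377, 0.1704, 0.2151]
orientation: [2.09, 2.345, 0.0]
ft_force: [0.9, -1.2, 1.0]
finger_gap: 0.0871
```

Request:
jog_arm(
  increments=[30, 16, 0, 0, 0, 0, 100, 0, 0, 0, 0, 0, 0.14, 100, 0, 0, 10, 0, 0, 0.14, 100, 0, 0, 10, 0, 0, 0.14, 100, 0, 0, 10, 0, 0, 0, 100],
)

```text
t: 11.9
tcp_pos: [0.5496, 0.2005, 0.1846]
orientation: [2.534, 1.855, -0.0]
ft_force: [0.3, -0.0, -0.2]
finger_gap: 0.0871
```

Request:
jog_arm(
  increments=[0, 0, 10, 0, 0, 0, 100, 0, 0, 10, 0, 0, 0, 100, 0, 0, 5, 0, 0, 0, 100, 0, 0, 5, 0, 0, 0, 100, 0, 0, 0, 0, 0, 0, 100],
)

```text
t: 12.4
tcp_pos: [0.5486, 0.2019, 0.1546]
orientation: [-2.53, -1.862, 0.001]
ft_force: [0.5, -0.0, -0.0]
finger_gap: 0.0872
```

Request:
jog_arm(
  increments=[3.4, -1, 10, 0, 0, 0, 100, 0, 0, 25, 0, 0, 0, 100, 0, 0, 25, 0, 0, 0, 100, 0, 0, 20, 0, 0, 0, 100, 0, 0, 5.5, 0, 0, 0, 100],
)

```text
t: 12.9
tcp_pos: [0.5475, 0.2054, 0.0673]
orientation: [-2.53, -1.861, 0.005]
ft_force: [-0.9, -0.6, 0.0]
finger_gap: 0.0866
```

```bash
python3 - <<'E'
from h import *
s=env.camera("side");t=env.camera("top"); st=env.get_state();print(st["tcp_pos"],st["ft_force"])
crop(s,"s6.png",240,150,165,120,4.8)
E
```

```text
[0.54851574 0.20560079 0.06906955] [-0.80157508  0.34976113  0.36045867]
```

View pics/s6.png

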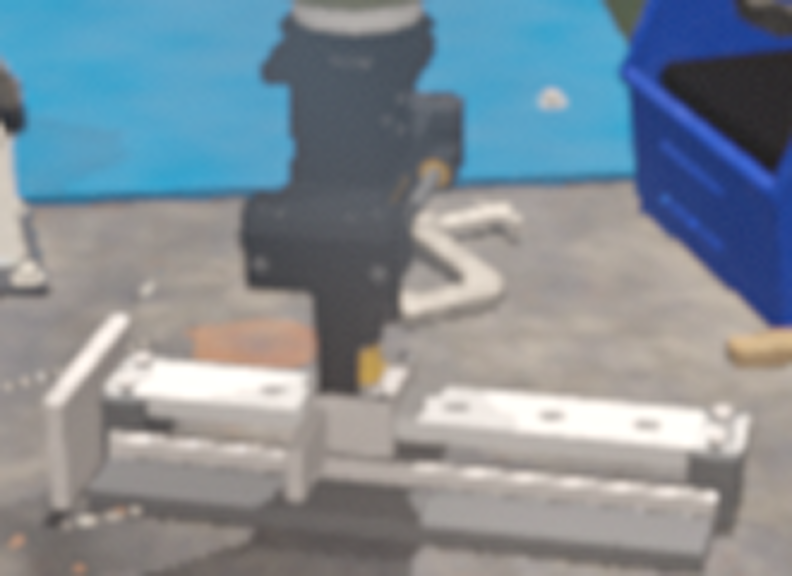

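The finger is beside the knob above the saddle and clear of it. The small left offset fits the near finger's position. Closing.

Request:
jog_arm(
  increments=[0, 0, 0, 0, 0, 0, 0, 0, 0, 0, 0, 0, 0, 0, 0, 0, 0, 0, 0, 0, 0, 0, 0, 0, 0, 0, 0, 0, 0, 0, 0, 0, 0, 0, 0],
  force=40,
)

```text
t: 13.5
tcp_pos: [0.549, 0.2057, 0.0699]
orientation: [-2.531, -1.861, -0.001]
ft_force: [-0.5, 0.0, -0.4]
finger_gap: 0.055
```

Request:
jog_arm(
  increments=[0, 0, 0, 0, 0, 0, 0, 0, 0, 0, 0, 0, 0, 0, 0, 0, 0, 0, 0, 0, 0, 0, 0, 0, 0, 0, 0, 0, 0, 0, 0, 0, 0, 0, 0],
)

```text
t: 14.0
tcp_pos: [0.5494, 0.2077, 0.0699]
orientation: [-2.529, -1.862, -0.005]
ft_force: [4.0, 8.1, -2.8]
finger_gap: 0.0206
```

Request:
jog_arm(
  increments=[2, 0, 0, 0, 0, 0, 0, 0, 0, 0, 0, 0, 0, 0, 0, 0, 0, 0, 0, 0, 0, 0, 0, 0, 0, 0, 0, 0, 0, 0, 0, 0, 0, 0, 0],
)

```text
t: 14.5
tcp_pos: [0.5495, 0.2079, 0.0697]
orientation: [-2.531, -1.861, -0.001]
ft_force: [2.1, 3.6, -2.5]
finger_gap: 0.0208
```

```bash
python3 - <<'E'
from h import *
s=env.camera("side");t=env.camera("top"); st=env.get_state();print(st["tcp_pos"],st["ft_force"],st["finger_gap"])
crop(s,"s7.png",280,170,80,90,6)
crop(t,"t7.png",210,200,120,120,4)
E
```

```text
[0.54951914 0.20787851 0.06970055] [ 2.00962603  4.81567268 -0.90299409] 0.020488281354299774
```

View pics/s7.png

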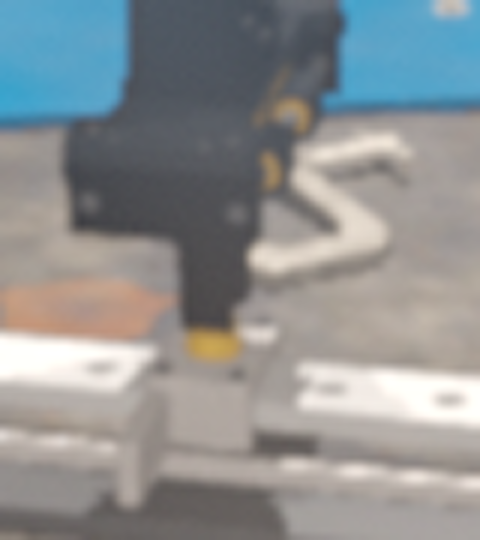

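View pics/t7.png

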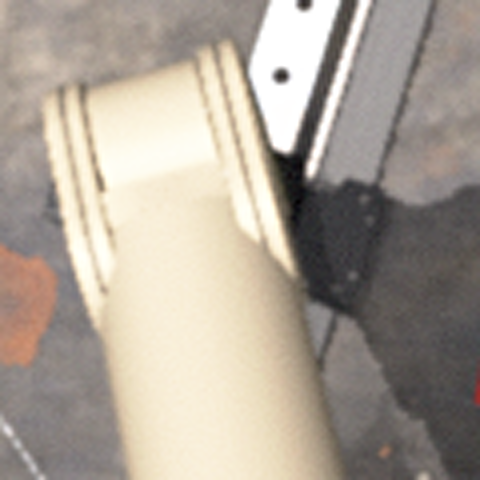

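The grip is centred on the knob over the brass bush. Lifting 12 mm.

Request:
jog_arm(
  increments=[0, 0, -3, 0, 0, 0, 0, 0, 0, -4, 0, 0, 0, 0, 0, 0, -4, 0, 0, 0, 0, 0, 0, -2, 0, 0, 0, 0, 0, 0, 0, 0, 0, 0, 0],
)

```text
t: 15.1
tcp_pos: [0.5491, 0.2079, 0.0821]
orientation: [-2.53, -1.861, 0.0]
ft_force: [4.3, 5.5, -8.9]
finger_gap: 0.0211
```

```bash
python3 - <<'E'
from h import *
s=env.camera("side"); st=env.get_state();print(st["tcp_pos"],st["ft_force"],st["finger_gap"])
crop(s,"s8.png",280,170,80,90,6)
E
```

```text
[0.5491153  0.2079166  0.08196872] [ 3.44968927  4.91510863 -8.95065875] 0.020662808622835538
```

View pics/s8.png

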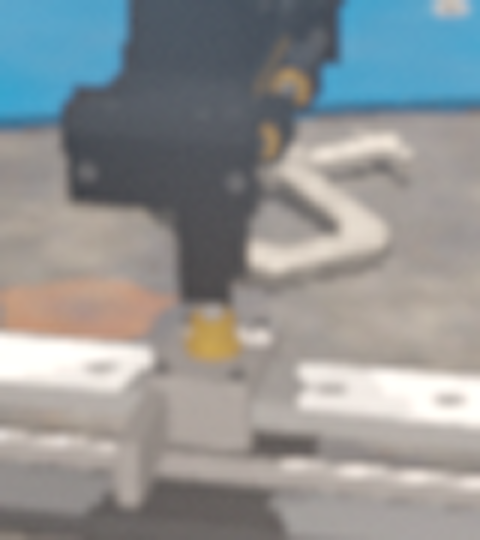

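Lifted 12.3 mm with a 9 N spring force, so the pin is out and the grip isn't slipping. Sliding along the rail.

Request:
jog_arm(
  increments=[-0.1, 5, 0, 0, 0, 0, 0, -0.2, 13, 0, 0, 0, 0, 0, -0.2, 15, 0, 0, 0, 0, 0, -0.1, 12, 0, 0, 0, 0, 0, -0.1, 5, 0, 0, 0, 0, 0],
)

```text
t: 15.65
tcp_pos: [0.5962, 0.1926, 0.0811]
orientation: [-2.529, -1.861, 0.003]
ft_force: [-0.3, 6.4, -8.6]
finger_gap: 0.0204
```

```bash
python3 - <<'E'
from h import *
s=env.camera("side"); st=env.get_state();print(st["tcp_pos"],st["ft_force"],st["finger_gap"])
d=(st["tcp_pos"]-np.array([.5493,.2078,.0697])); print(d[:2]@[.951,-.310],d)
crop(s,"s9.png",280,170,120,90,5)
E
```

```text
[0.59662491 0.19237775 0.08117284] [ 2.6144493   5.66605137 -9.35195735] 0.020411622138886133
0.04978688357692931 [ 0.04732491 -0.01542225  0.01147284]
```

View pics/s9.png

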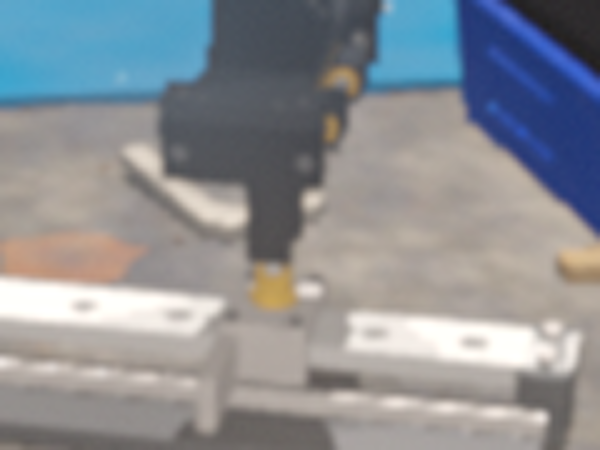

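The saddle moved 49.8 mm, with two holes showing on each side. Lowering the pin.

Request:
jog_arm(
  increments=[0, 0, 4, 0, 0, 0, 0, 0, 0, 4, 0, 0, 0, 0, 0, 0, 3, 0, 0, 0, 0, 0, 0, 1, 0, 0, 0, 0, 0, 0, 0, 0, 0, 0, 0],
)

```text
t: 16.2
tcp_pos: [0.5967, 0.1925, 0.0701]
orientation: [-2.53, -1.861, 0.0]
ft_force: [1.8, 4.9, -4.1]
finger_gap: 0.021
```

Request:
jog_arm(
  increments=[0, 0, 0.5, 0, 0, 0, 0, 0, 0, 0, 0, 0, 0, 0, 0, 0, 0, 0, 0, 0, 0, 0, 0, 0, 0, 0, 0, 0, 0, 0, 0, 0, 0, 0, 0],
)

```text
t: 16.7
tcp_pos: [0.5967, 0.1925, 0.0698]
orientation: [-2.53, -1.861, 0.0]
ft_force: [1.9, 4.8, -4.2]
finger_gap: 0.021
```

```bash
python3 - <<'E'
from h import *
s=env.camera("side"); st=env.get_state();print(st["tcp_pos"],st["ft_force"],st["finger_gap"])
d=(st["tcp_pos"]-np.array([.5493,.2078,.0697])); print(d[:2]@[.951,-.310],d)
crop(s,"s10.png",280,170,200,190,3)
E
```

```text
[0.59664457 0.19243235 0.06973396] [ 2.81544947  4.29048478 -4.51335686] 0.020834871566282033
0.049788655306934916 [ 4.73445667e-02 -1.53676528e-02  3.39633580e-05]
```

View pics/s10.png

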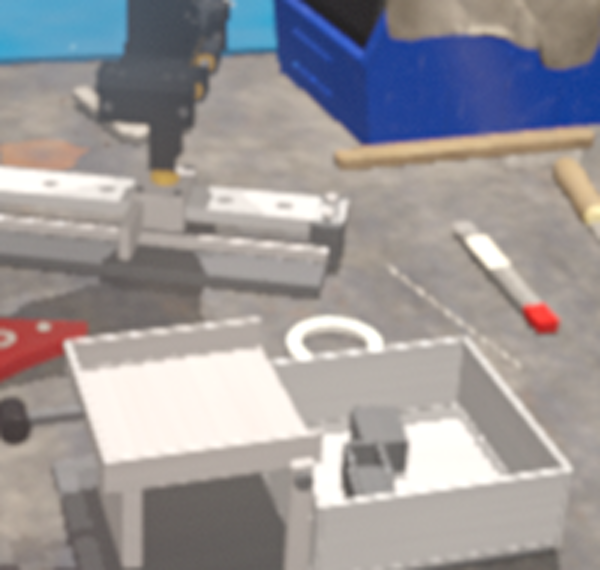

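The stop is in place, but the residual pull of 4.3 N exceeds the 3 N expected at home. I'll press down a little more to seat the pin.

Request:
jog_arm(
  increments=[0, 0, 1, 0, 0, 0, 0, 0, 0, 0, 0, 0, 0, 0, 0, 0, 0, 0, 0, 0, 0, 0, 0, 0, 0, 0, 0, 0, 0, 0, 0, 0, 0, 0, 0],
)

```text
t: 17.25
tcp_pos: [0.5972, 0.1924, 0.0696]
orientation: [-2.531, -1.861, -0.001]
ft_force: [-0.6, 4.9, 5.7]
finger_gap: 0.0207
```

Request:
jog_arm(
  increments=[0, 0, 1, 0, 0, 0, 0, 0, 0, 0, 0, 0, 0, 0, 0, 0, 0, 0, 0, 0, 0, 0, 0, 0, 0, 0, 0, 0, 0, 0, 0, 0, 0, 0, 0],
)

```text
t: 17.75
tcp_pos: [0.598, 0.1921, 0.0695]
orientation: [2.531, 1.861, 0.004]
ft_force: [-0.6, 3.5, 10.9]
finger_gap: 0.0207
```

Hard stop reached: z is unchanged at the start height and the force turned to an upward push, so the pin is home. I'll relax slightly, then do the final check.

Request:
jog_arm(
  increments=[0, 0, -1, 0, 0, 0, 0, 0, 0, 0, 0, 0, 0, 0, 0, 0, 0, 0, 0, 0, 0, 0, 0, 0, 0, 0, 0, 0, 0, 0, 0, 0, 0, 0, 0],
)

```text
t: 18.25
tcp_pos: [0.5977, 0.1922, 0.0697]
orientation: [2.531, 1.861, 0.003]
ft_force: [2.6, 4.7, 3.2]
finger_gap: 0.0205
```

```bash
python3 - <<'E'
from h import *
s=env.camera("side");t=env.camera("top"); st=env.get_state();print(st["tcp_pos"],st["ft_force"],st["finger_gap"])
d=(st["tcp_pos"]-np.array([.5493,.2078,.0697])); print(d[:2]@[.951,-.310],d)
cv2.imwrite("pics/t11.png",t["img"][:,:,::-1]); crop(s,"s11.png",280,170,120,90,6)
E
```

```text
[0.59775345 0.19213865 0.06962982] [2.30930165 4.69939033 3.56857999] 0.020692468002292203
0.05093425371513974 [ 4.84534545e-02 -1.56613500e-02 -7.01793308e-05]
```

View pics/t11.png

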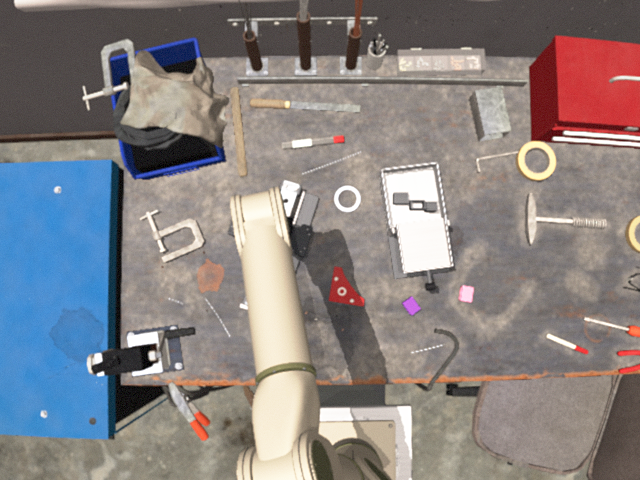

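View pics/s11.png

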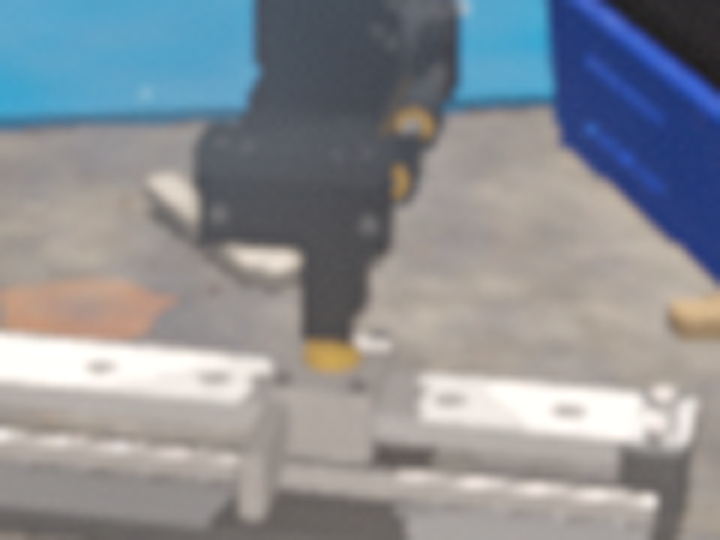

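The knob sits 3 mm over the bush as it did at the start, at 50.9 mm, and the bystanders, offcuts and tray are in place. Handing in.

```bash
python3 -c "
from station import env
print(env.close_job())"
```

```text
the job is handed in; nothing more can be done
None
```

The job is handed in at about 18 s of the 58 s allowed; it gives no verdict, so what follows rests on my own checks.

- **Tray:** I tipped it by its knob to about 1.0 rad. All three offcuts slid into the bin. I then lowered it back level, and the last top view shows it empty and level with the offcuts in the bin.
- **Stop:** I lifted the plunger 12.3 mm at about 9 N and slid the stop to the next hole. The tool now reads 50.9 mm from the start hole, with the pin at its starting height.
- **Grip:** The arm is still gripping the plunger knob at 40 N.
- **Other things on the bench:** the clamp, ring, magnet square and the pink and purple blocks appear unmoved in the last top view.

**Readings that disagreed:**
- After the first lowering, the wrist still felt a 4.3 N pull, more than the 3 N expected with the pin home. I pressed down until it met a hard stop, then eased off. The arm now pushes down with about 3.5 N.
- The gripper opening reads 20.7 mm on the 22 mm knob, but the grip showed no slip.

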